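# Put the caliper away in its sliding-cover case

## Robot

A 7-joint arm with a two-finger parallel gripper is mounted at the origin on a cart in front of the work surface, level with it; the furniture and walls round the work are solid. World frame = base frame: x ahead of the robot, y to its left, z up, the work surface at z = 0. Lengths are in mm, angles in rad, forces in N, time in s.
With the tool pointing down it reaches from about 400 to 875 mm from the base axis. Payload 4.4 kg.
Tool frame: the origin (TCP) lies at the very end of the fingers, on their centre line; the grasp point (between the pads) lies 19 mm behind it; y points along the fingers, z is the direction in which the jaws open and shut, and the axes are right-handed (so a half turn about y gives the same grasp; the last joint's range is limited). The gripper opens to 85 mm and grips with 20 to 120 N. Pads are 22 mm wide; open, the fingers measure 114 mm over their backs; the gripper's body (76 mm by 85 mm) begins 54 mm behind the grasp point. The pads swing forward as they close: fully open they stand 13 mm farther back than shut.
Start: joints at [-1.248, 0.628, 0.038, 1.517, -0.027, 0.996, -0.02], TCP at [246.379, 601.511, 231.313] pointing down, gripper open.
Joint ranges: [-3.06, 3.06], [-0.37, 2.12], [-1.25, 1.32], [0.18, 2.47], [-1.1, 4.24], [0.23, 1.98], [-2.94, 2.94]. Speed limits (rad/s): [2.57, 2.57, 3.14, 3.14, 3.14, 3.14, 3.14].

## Interface

Orientations are given as [roll, pitch, yaw] about the fixed x, y, z axes, in that order (R = Rz(yaw) Ry(pitch) Rx(roll)).
In Python, from cell import ctrl, imaging, finish_job gives the robot as it stands.
- The arm moves only by the shell command python3 -m inch 'ROWS'. ROWS is JSON, one flat list of numbers, 7 for each row, row after row: the opening, from 0 (shut) to 1 (fully open), then the shift along the tool's x, y, z in cm, then the turn, a rotation vector about the tool's x, y, z in degrees. A call has 1 to 12 rows; each row is the pose to reach, as a shift and turn from the pose commanded when the call began, along the tool's axes at that moment; what a row does not reach only later rows make up. A row lasts 1/10 s, in which the tool goes at most 50 mm and 8.59 degrees, less where a joint would pass 70% of its speed; a pose out of reach is approached as far as the arm can. A call with a gripper value outside its range is refused whole. The fingers move at their own pace and stop on an object; the grip force is fixed at half the most. Time passes only in rows, so rows that repeat a pose let the fingers close. It gives the time, the measured TCP pose, the force and the opening at its end, in the units of the state.
- ctrl.read_state(): the state, without advancing time (a new reading comes with each control period).
- imaging.get_image(name): name is "scene" or "top"; returns a dict with "img" (420x560x3 uint8, red, green, blue), "fx", "fy", "cx", "cy" (pixels), "R" (3x3) and "t" (3): a world point X has camera coordinates R X + t. Camera axes: x right, y down, z forward; pixel columns grow to the right and rows downward; lengths in mm; the calibration is good to about 2 mm. A picture is of the moment at which its call begins. There is no depth.
- finish_job(): hands the job in, once; it reports no verdict.
The state is a dict: "clock": time; "qpos": joint angles; "qd": joint speeds; "tau": joint torques, N m; "eef_pos": TCP position; "tool_rot": TCP orientation; "force": force on the tool from outside, world axes, zero at the start; "torque": the same for the moment, N m; "width": finger opening in mm.
Only numpy, scipy, OpenCV 4.12 (cv2) and the standard library are available. Lean on these libraries where they do the work, as an engineer would, in place of code of your own. Each camera call takes 0.05 s, during which the arm holds its last target.

## Task

Put the caliper that lies on the bench away in its case. The cover is locked: press the spring catch down through the opening in the cover and, with it held down, slide the cover back as far as it goes, with no more than thumb force on the catch and without dragging the cover hard against it; then lay the caliper flat in its fitted recess, jaws in the jaw pocket at the end far from the catch, setting it down rather than dropping it. Slide the cover fully shut again so that the catch springs up in its opening, and leave the screwdriver, the tin and the hex keys lying where they are.

Things in the scene. Friction and masses are not known exactly. Their poses are not given: they have to be found in the camera images.
- case: grey plastic case screwed to the bench, 280 (x) x 112 (y) x 44 mm, with a sliding cover. Origin: centre of its underside, z up, +x the way the cover opens. Side lips (top z 44.5) hold the cover's long edges; |y| < 46 is open from above. End wall at x -134 (to z 44.5) stops the shut cover; the other end is low. Bay: x -134 to 76, |y| < 43, floor z 6; uncovered to x 70 when the cover is back
- case_bay (a point): where the stowed caliper's origin belongs, on the bay floor: case x -34, y -4, z 6; its +y then points to the case's -x (jaws at the end far from the catch), its +x to the case's +y. The bay's black insert, 6 mm thick (top z 12), leaves free a beam channel, y -4 to 20, all along the bay, and a jaw pocket, x -134 to -103, y -43 to 20
- case_well (a point): centre of the finger well in the insert, on the bay floor (case x -26, y 8, z 6): from x -60 to 8 the insert is cut away over the bay's full width (|y| < 43), so that fingers can reach down beside the beam
- cover: aluminium sliding cover, captive in the case's grooves (play 1.5 mm in height, 1 mm sideways), 276 x 100 x 8 mm, 280 g. Origin on its underside; it spans own x -133 to 143. Shut, its frame is the case's raised by 30 mm, so its x in the case's frame is its travel: 0 shut (-1 at the end wall), 203 at its hard stop. Locked, it moves 2.5 mm. Slid back it overhangs and droops up to 6 mm at its tip
- cover_window (a point): centre of the opening through the cover, level with its top face (cover x 101, y 0, 8 mm above its underside). The opening, 40 (x) x 56 (y) mm, is the only hand-hold: shut fingertips fit in and can push either edge. Unlocked, the cover slides with some 2 to 8 N, as the catch rubs under it
- catch (a joint): travel of the spring catch, m: 0 = up (locks the cover when in the opening), grows as it is pressed to its end stop at 0.010. 4 N to start, 8.5 N at the stop. The cover is free with it 0.005 to 0.0065 down or more; once the cover has moved some 4 mm it keeps the catch down itself, until the opening is back over it
- catch_top (a point): centre of the catch's flat top, a ribbed steel pad 35 (case x) x 46 (case y) mm that fills the opening but for 2.5 mm at the ends and 5 mm at the sides. At rest at case x 101, y 0, z 35: 3 mm below the cover's top face. Beyond the pad the case under the cover lies at z 23, so a fingertip pressing the pad down can travel on with the cover
- caliper: steel sliding caliper lying flat, 190 (y) x 58 x 13 mm, 150 g. Origin: centre of its underside; z up; +y along the beam to the jaws. Beam x 4 to 20, y -95 to 95, z 0 to 8. Jaws x -34 to 4, y 75 to 95. Display slider, fixed, x -4 to 24, y 12 to 68, up to z 13
- caliper_grip (a point): best place to grip the caliper: middle of the bare beam (16 mm wide, 8 high) beside the display, caliper x 12, y -8, z 4
- screwdriver: red-handled screwdriver lying on the bench, 191 x 25 x 27 mm, a bystander; origin under its middle, long axis x. It and the caliper swap places from run to run
- weigh_tin: round tin, 52 mm across, 26 high, a bystander; origin under its centre
- hex_key_set: folding hex-key set, 85 x 33 x 28 mm, a bystander; origin under its centre

How it is judged:
By the outcome, as a careful person would: the job done as asked, in the order asked, and still so for the second after the job is handed in, with the robot touching nothing.
It also fails if it takes over 72 s, if anything falls off the work surface, if the arm or the gripper's body presses on something with over 40 N, if the wrist force passes 120 N, or if a joint passes its speed limit or range.

## Working session

There is one attempt and no reset: what is moved stays moved. The work goes in short steps, Python scripts to look and compute and a shell command to move; the robot and the scene stay as the last step left them, time stands still between calls to the robot, and variables do not carry over. Pictures are saved under pics/ and viewed, and the job is handed in when it is done.

```bash
ls; mkdir -p pics
python3 - <<'E'
from cell import ctrl, imaging
import cv2
print(ctrl.read_state())
for n in ("scene","top"):
    d=imaging.get_image(n)
    cv2.imwrite(f"pics/{n}0.png",d["img"][:,:,::-1])
    print(n,d["fx"],d["fy"],d["cx"],d["cy"],d["R"],d["t"])
E
```

```text
pics
{'clock': 0.0, 'qpos': array([-1.24780662,  0.62932509,  0.03848119,  1.51836726, -0.02696325,
        0.99624521, -0.0199892 ]), 'qd': array([ 0.00067506, -0.00043637,  0.00108198,  0.00107471, -0.00019905,
       -0.00040264,  0.00055249]), 'tau': array([-1.18146450e-03, -5.63382411e+01,  1.22660592e+00, -1.93435907e+01,
        1.12046339e-02,  1.04527056e-02, -1.48359140e-05]), 'eef_pos': array([246.16996553, 600.92950574, 230.40365796]), 'tool_rot': array([-1.57262099e+00, -7.65146499e-05, -3.88790565e-01]), 'force': array([-0.03363386, -0.01917217,  0.44628492]), 'torque': array([-0.03213822, -0.03666856,  0.05894878]), 'width': 85.66132497402539}
scene 510.53918022832414 510.53918022832414 280.2252660398607 200.95778832901064 [[ 0.88803068 -0.45911351  0.02482519]
 [-0.17150876 -0.38086621 -0.90858443]
 [ 0.42659846  0.80259312 -0.41696287]] [-575.71924626   92.39880101  906.22080896]
top 497.7503023934324 497.7503023934324 280.99994879111654 198.39950342310976 [[-0.00980247 -0.99994467 -0.003818  ]
 [-0.98923045  0.01025492 -0.14600671]
 [ 0.14603778  0.00234565 -0.98927623]] [-141.71075781  578.21504453 1193.5045664 ]
```

View pics/scene0.png

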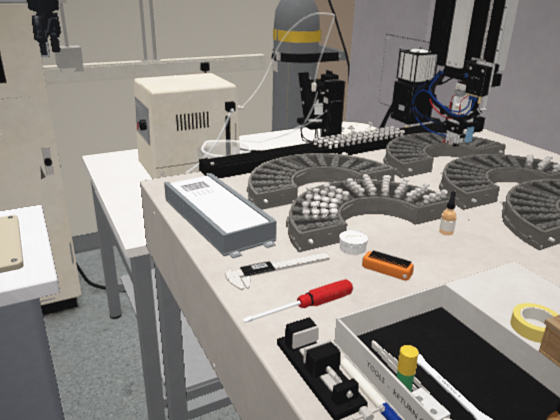

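View pics/top0.png

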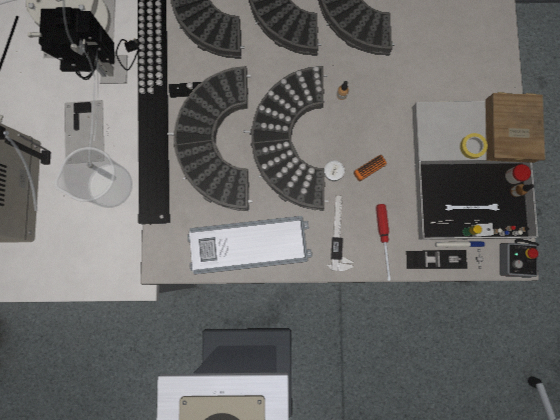

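Run:
```python
import cv2
t=cv2.imread("pics/top0.png"); s=cv2.imread("pics/scene0.png")
cv2.imwrite("pics/topz.png",cv2.resize(t[180:290,180:400],(800,400),interpolation=cv2.INTER_CUBIC))
cv2.imwrite("pics/scz.png",cv2.resize(s[165:325,150:350],(750,600),interpolation=cv2.INTER_CUBIC))
```

```text
(no output)
```

View pics/topz.png

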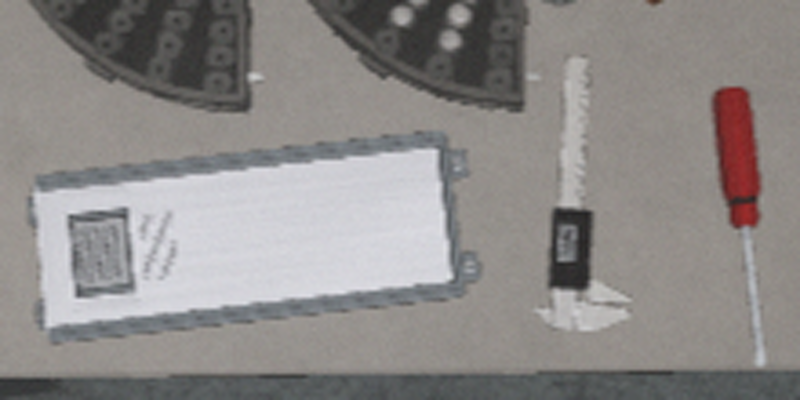

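View pics/scz.png

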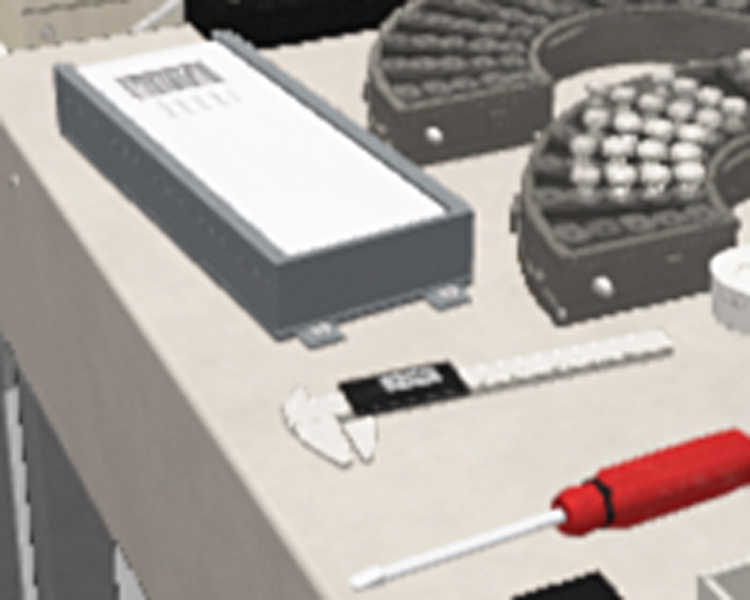

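```bash
cat > h.py <<'E'
import numpy as np, cv2
from scipy.spatial.transform import Rotation as Ro
from cell import ctrl, imaging
def ray(d,u,v):
    r=d["R"].T@np.array([(u-d["cx"])/d["fx"],(v-d["cy"])/d["fy"],1.]); return -d["R"].T@d["t"],r
def onz(d,u,v,z):
    c,r=ray(d,u,v); return c+r*(z-c[2])/r[2]
def proj(d,X):
    p=d["R"]@np.asarray(X,float)+d["t"]; return d["cx"]+d["fx"]*p[0]/p[2], d["cy"]+d["fy"]*p[1]/p[2]
def tri(d1,p1,d2,p2):
    (c1,r1),(c2,r2)=ray(d1,*p1),ray(d2,*p2)
    s=np.linalg.lstsq(np.c_[r1,-r2],c2-c1,rcond=None)[0]
    a,b=c1+s[0]*r1,c2+s[1]*r2
    return (a+b)/2,np.linalg.norm(a-b)
def toolrot(st): return Ro.from_euler("xyz",st["tool_rot"]).as_matrix()
E
python3 - <<'E'
from h import *
st=ctrl.read_state(); print("tool axes\n",toolrot(st).round(3))
d=imaging.get_image("top"); im=d["img"]; hsv=cv2.cvtColor(im,cv2.COLOR_RGB2HSV)
def big(m,roi):
    mm=np.zeros_like(m); x0,y0,x1,y1=roi; mm[y0:y1,x0:x1]=m[y0:y1,x0:x1]
    c=max(cv2.findContours(mm,0,2)[0],key=cv2.contourArea); return c,mm
g=im.min(2)
c,m=big((g>205).astype(np.uint8),(180,205,320,280))
r=cv2.minAreaRect(c); print("cover rect px",r)
P=np.array([onz(d,u,v,38)[:2] for u,v in cv2.boxPoints(r)]); print("cover corners",P.round(1)); print("c",P.mean(0))
hull=cv2.convexHull(c); hm=np.zeros_like(g); cv2.fillConvexPoly(hm,hull,1)
w=((hm>0)&(g<205)).astype(np.uint8); w[:,:196]=0; w[:,218:]=0
c2=max(cv2.findContours(w,0,2)[0],key=cv2.contourArea); r2=cv2.minAreaRect(c2); print("win",r2)
W=np.array([onz(d,u,v,38)[:2] for u,v in cv2.boxPoints(r2)]); print(W.round(1),W.mean(0))
# long edges fit of white hull
pts=np.array([onz(d,u,v,38)[:2] for u,v in hull[:,0]])
rr=cv2.minAreaRect(pts.astype(np.float32)); print("world rect",rr)
# caliper: bright or black in roi
bg=np.median(im[225:275,345:370].reshape(-1,3),0); print(bg)
roi=(325,192,365,275)
diff=np.abs(im.astype(int)-bg).max(2)
c3,m3=big((diff>25).astype(np.uint8),roi); x,y,ww,hh=cv2.boundingRect(c3); print("cal bbox",x,y,ww,hh,cv2.contourArea(c3))
z=im[188:278,322:362]; cv2.imwrite("pics/calz.png",cv2.resize(z,(267,600),interpolation=cv2.INTER_NEAREST)[:,:,::-1])
E
```

```text
tool axes
 [[ 0.925 -0.001  0.379]
 [-0.379 -0.002  0.925]
 [-0.    -1.    -0.002]]
cover rect px ((246.06552124023438, 244.7489013671875), (36.60658264160156, 110.88799285888672), 83.58121490478516)
cover corners [[ 494.    80.5]
 [ 522.  -191.8]
 [ 432.4 -200.5]
 [ 405.    69. ]]
c [463.37052196 -60.6964272 ]
win ((206.99000549316406, 250.42999267578125), (28.284271240234375, 19.657569885253906), 81.8698959350586)
[[481.4  64.7]
 [487.8  16.8]
 [419.2   6.3]
 [412.9  53.8]] [450.30984243  35.40592813]
world rect ((463.4334716796875, -61.2596435546875), (89.83661651611328, 270.98956298828125), 5.806643009185791)
[148. 143. 138.]
cal bbox 327 195 26 76 559.5
```

View pics/calz.png

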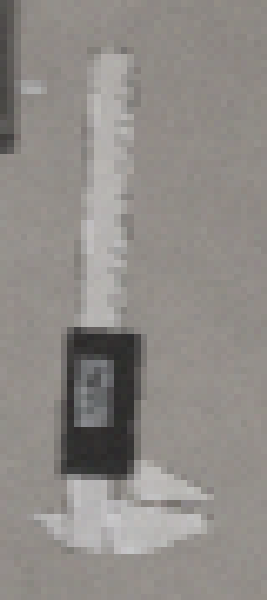

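```bash
cat > m1.py <<'E'
from h import *
d=imaging.get_image("top"); s=imaging.get_image("scene")
K=6
def up(im,x0,y0,x1,y1): return cv2.resize(im[y0:y1,x0:x1],None,fx=K,fy=K,interpolation=cv2.INTER_CUBIC)
def dn(p,x0,y0): return (np.asarray(p,float)+.5)/K-.5+np.array([x0,y0])
def rectin(dd,roi,lo,hi,z):
    g=up(dd["img"].min(2),*roi); m=((g>=lo)&(g<=hi)).astype(np.uint8)
    m=cv2.morphologyEx(m,cv2.MORPH_OPEN,np.ones((7,7)))
    c=max(cv2.findContours(m,0,2)[0],key=cv2.contourArea)
    pts=dn(cv2.convexHull(c)[:,0],roi[0],roi[1])
    W=np.array([onz(dd,u,v,z)[:2] for u,v in pts])
    return cv2.minAreaRect(W.astype(np.float32)),m
for n,dd,roi in (("top",d,(180,205,320,280)),("scene",s,(160,165,285,255))):
    g=up(dd["img"].min(2),*roi)
    for th in (185,200):
        r,m=rectin(dd,roi,th,255,38); print(n,"cover",th,np.round(r[0],1),np.round(r[1],1),round(r[2],2))
# window dark blob inside
for n,dd,roi in (("top",d,(196,232,221,268)),("scene",s,(175,176,218,198))):
    r,m=rectin(dd,roi,0,165,38); print(n,"win",np.round(r[0],1),np.round(r[1],1),round(r[2],2))
    cv2.imwrite(f"pics/w_{n}.png",np.hstack([up(dd["img"],*roi)[:,:,::-1],cv2.cvtColor(m*255,cv2.COLOR_GRAY2BGR)]))
# caliper beam
roi=(325,190,365,276)
for n,dd,z in (("top",d,8),):
    g=up(dd["img"].min(2),*roi).astype(int)
    pts=[]
    for v in range(int((200-190)*K),int((234-190)*K)):
        row=g[v]; b=np.where(row>158)[0]
        if len(b)>5: pts.append(dn((np.median(b),v),325,190))
    W=np.array([onz(dd,*p,z)[:2] for p in pts]); vx,vy,x0,y0=cv2.fitLine(W.astype(np.float32),cv2.DIST_HUBER,0,.01,.01).ravel()
    print("beam dir",vx,vy,"pt",x0,y0,np.degrees(np.arctan2(vy,vx)))
    # ends: black display
    blk=(up(dd["img"].max(2),*roi)<90).astype(np.uint8)
    c=max(cv2.findContours(blk,0,2)[0],key=cv2.contourArea); P=dn(cv2.convexHull(c)[:,0],325,190)
    W=np.array([onz(dd,*p,13)[:2] for p in P]); r=cv2.minAreaRect(W.astype(np.float32)); print("display",r)
    br=(g>165)|(blk>0); c=max(cv2.findContours(cv2.morphologyEx(br.astype(np.uint8),cv2.MORPH_CLOSE,np.ones((9,9))),0,2)[0],key=cv2.contourArea)
    P=dn(c[:,0],325,190); W=np.array([onz(dd,*p,8)[:2] for p in P]); print("ext x",W[:,0].min(),W[:,0].max(),"y",W[:,1].min(),W[:,1].max())
E
python3 m1.py
```

```text
top cover 185 [463.4 -60.8] [ 91.3 275.4] 5.85
top cover 200 [463.4 -61. ] [ 90.4 273.3] 5.83
scene cover 185 [439.6 -51.7] [174.2 420.7] 0.02
scene cover 200 [440.  -74.5] [173.  374.6] 0.01
top win [453.5  34.5] [58.6 42.3] 5.74
scene win [413.4   9.3] [47.3 20.3] 73.29
beam dir 0.9982194 -0.0596502 pt 532.9804 -289.07837 -3.4197345
display ((454.0760498046875, -285.1934814453125), (27.5711727142334, 55.015419006347656), 85.28470611572266)
ext x 398.0416034916742 587.1486659371249 y -325.4849314418303 -260.2404352508542
```

Run:
```python
from h import *
d=imaging.get_image("top"); s=imaging.get_image("scene")
for X in ([453.5,34.5,38],): print(proj(s,X),proj(d,X))
a=np.radians(95.83); ux=np.array([np.cos(a),np.sin(a)]); uy=np.array([-ux[1],ux[0]]); w=np.array([453.5,34.5]); o=w-101*ux; print("case o",o,ux,uy)
im=cv2.resize(s["img"][165:255,155:290],None,fx=6,fy=6,interpolation=cv2.INTER_CUBIC)[:,:,::-1].copy()
def dr(x,y,z,col):
    X=[*(o+x*ux+y*uy),z]; u,v=proj(s,X); cv2.circle(im,(int((u-155+.5)*6),int((v-165+.5)*6)),3,col,-1)
for x in (-140,140):
  for y in (-56,56): dr(x,y,44.5,(0,0,255)); dr(x,y,0,(255,0,255))
for x in (81,121):
  for y in (-28,28): dr(x,y,38,(0,200,0))
cv2.imwrite("pics/chk.png",im)
# caliper
b=np.array([-0.99822,0.05965]); bx=np.array([b[1],-b[0]]); print("cal y,x axes",b,bx)
p=np.array([532.98,-289.08]); disp=np.array([454.08,-285.19])
# along-beam coordinate
t=lambda q:(np.array(q)-p)@b
print("display centre along",t(disp),"perp",(disp-p)@bx)
```

```text
(np.float64(193.9234095216932), np.float64(185.7790978582078)) (np.float64(207.369301394472), np.float64(249.06334337690038))
case o [463.75929736 -65.97759361] [-0.1015772   0.99482766] [-0.99482766 -0.1015772 ]
cal y,x axes [-0.99822  0.05965] [0.05965 0.99822]
display centre along 78.99159650000003 perp -0.8233092000000154
```

View pics/chk.png

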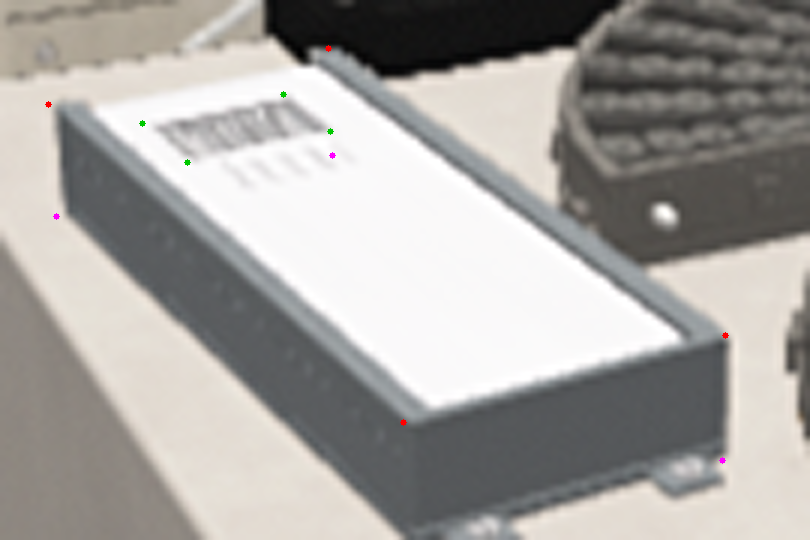

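```bash
cat >> h.py <<'E'
def goto(X,head,st=None):
    """rows numbers (cm in tool axes, deg) to bring TCP to X with tool y down and tool z at heading head deg"""
    st=st or ctrl.read_state(); R=toolrot(st)
    z=np.array([np.cos(np.radians(head)),np.sin(np.radians(head)),0]); y=np.array([0,0,-1.]); x=np.cross(y,z)
    Rt=np.c_[x,y,z]
    print("shift cm",(R.T@(np.array(X)-st["eef_pos"])/10).round(2),"turn",np.degrees(Ro.from_matrix(R.T@Rt).as_rotvec()).round(2))
def show(st=None):
    st=st or ctrl.read_state(); R=toolrot(st)
    print("t",st["clock"],"pos",st["eef_pos"].round(2),"zhead",np.degrees(np.arctan2(R[1,2],R[0,2])).round(2),"ydown",R[:,1].round(4),"F",st["force"].round(2),"T",st["torque"].round(2),"w",round(st["width"],1),"q7",st["qpos"][6].round(2))
E
python3 - <<'E'
from h import *
show(); goto([454.5,34,100],5.83)
E
```

```text
t 0.35 pos [246.28 601.39 231.1 ] zhead 67.73 ydown [-2.e-04 -4.e-04 -1.e+00] F [-0.34  0.23 -0.35] T [ 0.   -0.01 -0.02] w 85.5 q7 -0.02
shift cm [ 40.78  13.13 -44.61] turn [2.00e-02 6.19e+01 1.00e-02]
```

```bash
python3 -m inch '[0,40.8,10,-44.6,0,61.9,0, 0,40.8,10,-44.6,0,61.9,0, 0,40.8,10,-44.6,0,61.9,0, 0,40.8,10,-44.6,0,61.9,0, 0,40.8,10,-44.6,0,61.9,0, 0,40.8,10,-44.6,0,61.9,0, 0,40.8,10,-44.6,0,61.9,0, 0,40.8,10,-44.6,0,61.9,0, 0,40.8,10,-44.6,0,61.9,0, 0,40.8,10,-44.6,0,61.9,0, 0,40.8,10,-44.6,0,61.9,0, 0,40.8,10,-44.6,0,61.9,0]'
```

```text
clock: 1.55
eef_pos: [451.3, 44.2, 133.3]
tool_rot: [-1.57, 0.0, -1.469]
force: [1.2, 0.4, -0.1]
width: 0.1
```

```bash
python3 -m inch '[0,0,0,0,0,0,0, 0,0,0,0,0,0,0]'
python3 - <<'E'
from h import *
show(); goto([454.5,34,80],5.83)
for n in("top","scene"):
    d=imaging.get_image(n); print(proj(d,[454.5,34,131]))
    u,v=[int(a) for a in proj(d,[454.5,34,60])]; x0=max(u-60,0);y0=max(v-60,0)
    cv2.imwrite(f"pics/a_{n}.png",cv2.resize(d["img"][y0:y0+100,x0:x0+130],(780,600),interpolation=cv2.INTER_CUBIC)[:,:,::-1])
show()
E
```

```text
clock: 1.75
eef_pos: [450.8, 44.3, 133.3]
tool_rot: [-1.571, -0.0, -1.474]
force: [-0.3, 1.8, 0.6]
width: -0.2
t 1.75 pos [450.83  44.28 133.31] zhead 5.57 ydown [-1.e-04 -1.e-04 -1.e+00] F [-0.27  1.83  0.6 ] T [ 0.03  0.05 -0.02] w -0.2 q7 0.19
shift cm [1.06 5.33 0.27] turn [ 0.01 -0.26  0.  ]
(np.float64(201.44527062369423), np.float64(246.76334298410598))
(np.float64(192.436505297633), np.float64(145.02662697174205))
t 1.85 pos [450.23  47.15 133.41] zhead 5.92 ydown [-4.e-04  8.e-04 -1.e+00] F [-0.17  1.02  0.35] T [ 0.06  0.07 -0.02] w -0.1 q7 0.19
```

View pics/a_scene.png

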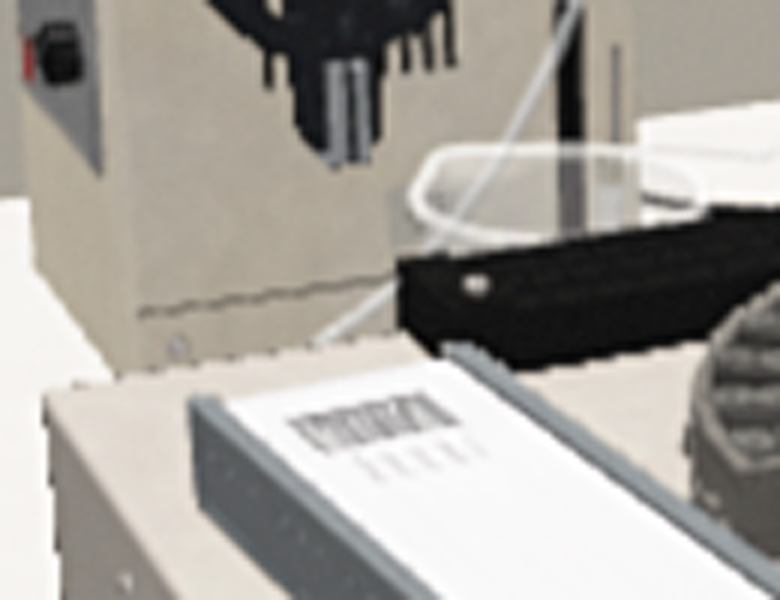

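View pics/a_top.png

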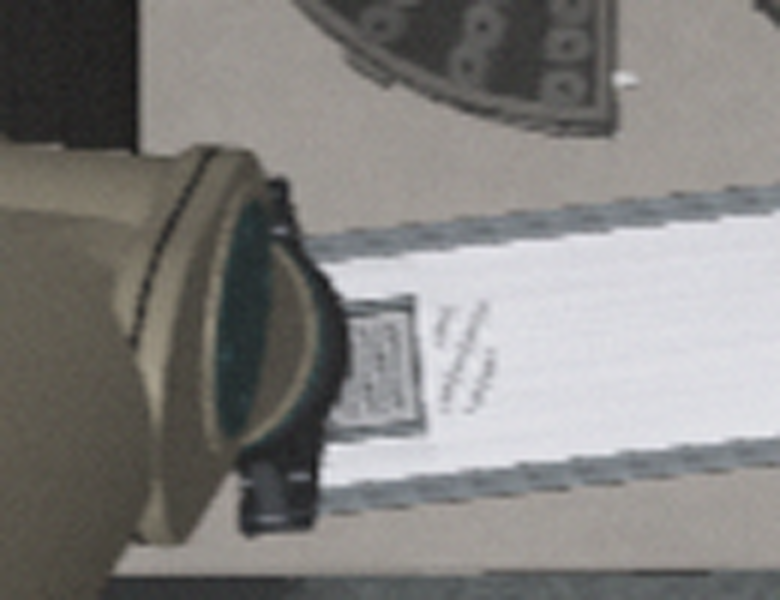

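```bash
python3 -m inch '[0,0,0,0,0,0,0, 0,0,0,0,0,0,0, 0,0,0,0,0,0,0]'
python3 - <<'E'
from h import *
for i in range(3): show()
E
```

```text
clock: 2.15
eef_pos: [450.4, 47.1, 133.5]
tool_rot: [-1.571, 0.0, -1.467]
force: [0.3, 0.6, -0.7]
width: 0.2
t 2.15 pos [450.39  47.08 133.51] zhead 5.96 ydown [ 2.e-04  3.e-04 -1.e+00] F [ 0.3   0.55 -0.73] T [-0.03 -0.01  0.02] w 0.2 q7 0.2
t 2.15 pos [450.39  47.08 133.51] zhead 5.96 ydown [ 2.e-04  3.e-04 -1.e+00] F [ 0.3   0.55 -0.73] T [-0.03 -0.01  0.02] w 0.2 q7 0.2
t 2.15 pos [450.39  47.08 133.51] zhead 5.96 ydown [ 2.e-04  3.e-04 -1.e+00] F [ 0.3   0.55 -0.73] T [-0.03 -0.01  0.02] w 0.2 q7 0.2
```

Run:
```python
from h import *
s=imaging.get_image("scene"); print(proj(s,[454.5,34,60]),proj(s,[450.3,47.1,133.4]),proj(s,[453.5,34.5,38]))
show(); goto([454.5,34,70],5.83)
```

```text
(np.float64(193.97777021025718), np.float64(176.40457704419273)) (np.float64(188.48788874701677), np.float64(142.378860032492)) (np.float64(193.9234095216932), np.float64(185.7790978582078))
t 2.2 pos [450.4   46.81 133.46] zhead 5.93 ydown [ 1.e-04  2.e-04 -1.e+00] F [-0.53 -0.28 -0.35] T [-0.02  0.   -0.06] w -0.1 q7 0.2
shift cm [1.32 6.35 0.28] turn [-0.01  0.1  -0.01]
```

```bash
python3 -m inch '[0,1.25,2,0.3,0,0,0, 0,1.25,5,0.3,0,0,0, 0,1.25,7.5,0.3,0,0,0, 0,1.25,8.5,0.3,0,0,0, 0,1.25,8.5,0.3,0,0,0, 0,1.25,8.5,0.3,0,0,0, 0,1.25,8.5,0.3,0,0,0]'
python3 - <<'E'
from h import *
show()
s=imaging.get_image("scene")
cv2.imwrite(f"pics/b.png",cv2.resize(s["img"][130:230,140:270],(780,600),interpolation=cv2.INTER_CUBIC)[:,:,::-1])
show()
E
```

```text
clock: 2.9
eef_pos: [455.6, 33.9, 49.3]
tool_rot: [-1.569, -0.0, -1.469]
force: [0.8, -0.8, -0.1]
width: -0.1
t 2.9 pos [455.56  33.9   49.35] zhead 5.83 ydown [ 1.9e-03  1.0e-04 -1.0e+00] F [ 0.81 -0.85 -0.06] T [ 0.   -0.01 -0.02] w -0.1 q7 0.28
t 2.95 pos [455.58  33.92  49.37] zhead 5.84 ydown [ 2.1e-03  2.0e-04 -1.0e+00] F [ 0.4  -0.8  -0.11] T [ 0.01 -0.03  0.02] w -0.2 q7 0.28
```

View pics/b.png

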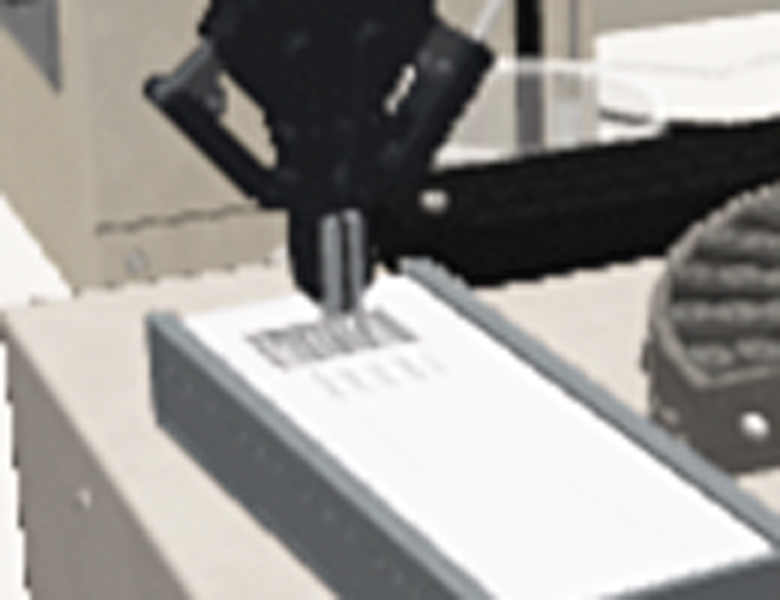

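```bash
python3 -m inch '[0,0.0,0.7,-0.1,0,0,0, 0,0,1.2,-0.1,0,0,0, 0,0,1.6,-0.1,0,0,0, 0,0,1.8,-0.1,0,0,0, 0,0,1.8,-0.1,0,0,0, 0,0,1.8,-0.1,0,0,0]'
python3 - <<'E'
from h import *
show()
E
```

```text
clock: 3.55
eef_pos: [453.8, 33.7, 30.4]
tool_rot: [-1.571, 0.0, -1.469]
force: [-0.7, 0.1, 5.7]
width: -0.2
t 3.55 pos [453.79  33.7   30.4 ] zhead 5.82 ydown [ 1.e-04  1.e-04 -1.e+00] F [-0.71  0.11  5.66] T [ 0.04  0.15 -0.01] w -0.2 q7 0.43
```

```bash
python3 -m inch '[0,0,0.15,0,0,0,0, 0,0,0.3,0,0,0,0, 0,0,0.32,0,0,0,0, 0,0,0.32,0,0,0,0, 0,-0.4,0.32,0,0,0,0, 0,-0.8,0.32,0,0,0,0, 0,-1.1,0.32,0,0,0,0, 0,-1.4,0.32,0,0,0,0, 0,-1.7,0.32,0,0,0,0]'
python3 - <<'E'
from h import *
show()
E
```

```text
clock: 4.45
eef_pos: [453.2, 49.0, 27.5]
tool_rot: [-1.568, -0.002, -1.471]
force: [0.5, -3.6, 7.0]
width: -0.1
t 4.45 pos [453.16  48.98  27.5 ] zhead 5.72 ydown [ 0.0027 -0.0019 -1.    ] F [ 0.49 -3.57  7.  ] T [-0.85 -0.12 -0.03] w -0.1 q7 0.48
```

```bash
python3 -m inch '[0,-0.6,0,0,0,0,0, 0,-1.6,0,0,0,0,0, 0,-3,0,0,0,0,0, 0,-4.5,0,0,0,0,0, 0,-6,0,0,0,0,0, 0,-7.5,0,0,0,0,0, 0,-9,0,0,0,0,0, 0,-10.5,0,0,0,0,0, 0,-12,0,0,0,0,0, 0,-13.5,0,0,0,0,0, 0,-14.5,0,0,0,0,0, 0,-15,0,0,0,0,0]'
python3 - <<'E'
from h import *
show()
s=imaging.get_image("scene"); t=imaging.get_image("top")
cv2.imwrite(f"pics/c.png",cv2.resize(s["img"][100:240,100:280],(772,600),interpolation=cv2.INTER_CUBIC)[:,:,::-1])
E
```

```text
clock: 5.65
eef_pos: [436.5, 200.3, 26.9]
tool_rot: [-1.571, -0.0, -1.468]
force: [-0.6, -2.3, -1.2]
width: 0.2
t 5.65 pos [436.54 200.28  26.87] zhead 5.88 ydown [-3.e-04 -4.e-04 -1.e+00] F [-0.6  -2.27 -1.21] T [-0.49 -0.03  0.  ] w 0.2 q7 0.24
```

View pics/c.png

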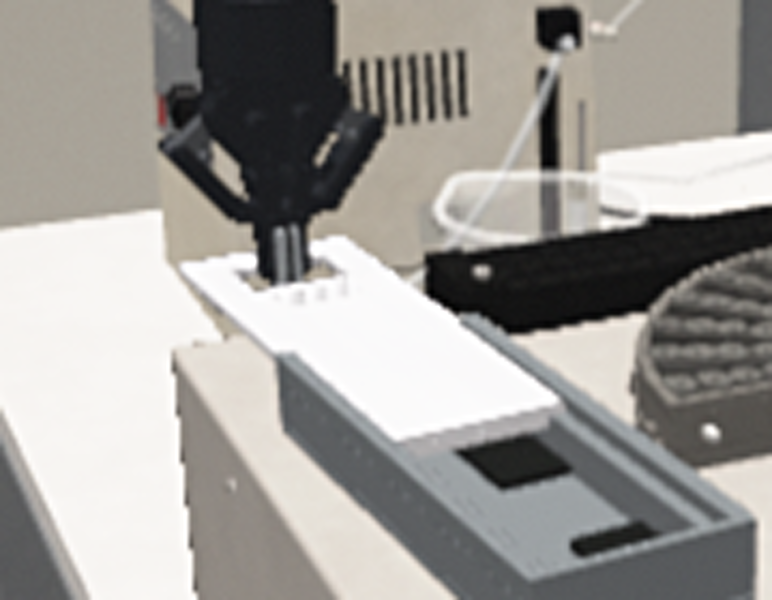

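```bash
python3 -m inch '[0,-0.6,0,0,0,0,0, 0,-1.6,0,0,0,0,0, 0,-2.6,0,0,0,0,0, 0,-3.4,0,0,0,0,0, 0,-3.8,0,0,0,0,0, 0,-4.0,0,0,0,0,0, 0,-4.2,0,0,0,0,0]'
python3 - <<'E'
from h import *
st=ctrl.read_state();show(st); print((st["eef_pos"][:2]-[463.76,-65.98])@[-.1016,.9948])
E
```

```text
clock: 6.45
eef_pos: [432.5, 241.5, 27.1]
tool_rot: [-1.571, -0.0, -1.469]
force: [0.4, -1.8, -0.8]
width: -0.0
t 6.45 pos [432.47 241.46  27.14] zhead 5.82 ydown [-1.e-04 -4.e-04 -1.e+00] F [ 0.37 -1.81 -0.82] T [-0.52 -0.05  0.02] w -0.0 q7 0.17
309.0205607079035
```

```bash
python3 -m inch '[0,-0.2,0,0,0,0,0, 0,-0.4,0,0,0,0,0, 0,-0.5,0,0,0,0,0, 0,-0.5,0,0,0,0,0]'
python3 - <<'E'
from h import *
st=ctrl.read_state();show(st); print((st["eef_pos"][:2]-[463.76,-65.98])@[-.1016,.9948])
E
```

```text
clock: 6.85
eef_pos: [432.3, 245.6, 27.1]
tool_rot: [-1.571, -0.001, -1.47]
force: [0.6, -4.1, -0.6]
width: 0.4
t 6.85 pos [432.26 245.63  27.14] zhead 5.77 ydown [ 2.0e-04 -1.1e-03 -1.0e+00] F [ 0.62 -4.09 -0.57] T [-1.01 -0.15 -0.01] w 0.4 q7 0.16
313.1927564988257
```

```bash
python3 -m inch '[0,-0.15,0,0,0,0,0, 0,-0.25,0,0,0,0,0, 0,-0.25,0,0,0,0,0]'
python3 - <<'E'
from h import *
st=ctrl.read_state();show(st); print((st["eef_pos"][:2]-[463.76,-65.98])@[-.1016,.9948])
E
```

```text
clock: 7.15
eef_pos: [432.2, 245.7, 27.0]
tool_rot: [-1.571, -0.004, -1.472]
force: [1.6, -9.8, -0.9]
width: 0.1
t 7.15 pos [432.24 245.7   27.01] zhead 5.66 ydown [ 4.0e-04 -3.8e-03 -1.0e+00] F [ 1.64 -9.77 -0.92] T [-2.12 -0.27  0.  ] w 0.1 q7 0.15
313.25972609966004
```

```bash
python3 -m inch '[0,0.5,0,0,0,0,0, 0,0.7,-1,0,0,0,0, 0,0.7,-4,0,0,0,0, 0,0.7,-8,0,0,0,0, 0,0.7,-11,0,0,0,0, 0,0.7,-11,0,0,0,0]'
python3 - <<'E'
from h import *
st=ctrl.read_state();show(st); goto([501,-287.2,110],-93.4)
E
```

```text
clock: 7.75
eef_pos: [434.9, 244.4, 141.5]
tool_rot: [-1.564, 0.005, -1.468]
force: [0.8, 0.0, 0.3]
width: -0.0
t 7.75 pos [434.89 244.4  141.49] zhead 5.9 ydown [ 0.0067  0.0057 -1.    ] F [0.78 0.02 0.31] T [-0.01 -0.09  0.01] w -0.0 q7 0.05
shift cm [53.57  2.89  1.09] turn [-6.00e-02  9.93e+01 -5.70e-01]
```

```bash
python3 -m inch '[0,53.6,2.5,1.1,0,99.3,0, 0,53.6,2.5,1.1,0,99.3,0, 0,53.6,2.5,1.1,0,99.3,0, 0,53.6,2.5,1.1,0,99.3,0, 0.6,53.6,2.5,1.1,0,99.3,0, 0.6,53.6,2.5,1.1,0,99.3,0, 0.6,53.6,2.5,1.1,0,99.3,0, 0.6,53.6,2.5,1.1,0,99.3,0, 0.6,53.6,2.5,1.1,0,99.3,0, 0.6,53.6,2.5,1.1,0,99.3,0, 0.6,53.6,2.5,1.1,0,99.3,0, 0.6,53.6,2.5,1.1,0,99.3,0]';  python3 -m inch '[0.6,0,0,0,0,0,0, 0.6,0,0,0,0,0,0, 0.6,0,0,0,0,0,0]'
python3 - <<'E'
from h import *
st=ctrl.read_state();show(st); goto([501,-287.2,60],-93.4)
d=imaging.get_image("scene"); s=d
cv2.imwrite(f"pics/d.png",cv2.resize(s["img"][150:330,130:370],(800,600),interpolation=cv2.INTER_CUBIC)[:,:,::-1])
d=imaging.get_image("top")
cv2.imwrite(f"pics/dt.png",cv2.resize(d["img"][130:290,140:400],(800,492),interpolation=cv2.INTER_CUBIC)[:,:,::-1])
E
```

```text
clock: 8.95
eef_pos: [497.7, -296.4, 112.5]
tool_rot: [-1.566, 0.002, 3.071]
force: [0.1, 0.7, 0.0]
width: 51.2
clock: 9.25
eef_pos: [498.3, -288.3, 112.0]
tool_rot: [-1.573, 0.0, 3.084]
force: [-0.6, 0.6, 0.6]
width: 51.3
t 9.25 pos [ 498.27 -288.33  112.  ] zhead -93.29 ydown [ 2.0e-04  1.8e-03 -1.0e+00] F [-0.6   0.58  0.65] T [-0.01 -0.01 -0.02] w 51.3 q7 -0.36
shift cm [-0.27  5.2  -0.12] turn [ 0.1   0.11 -0.  ]
```

View pics/d.png

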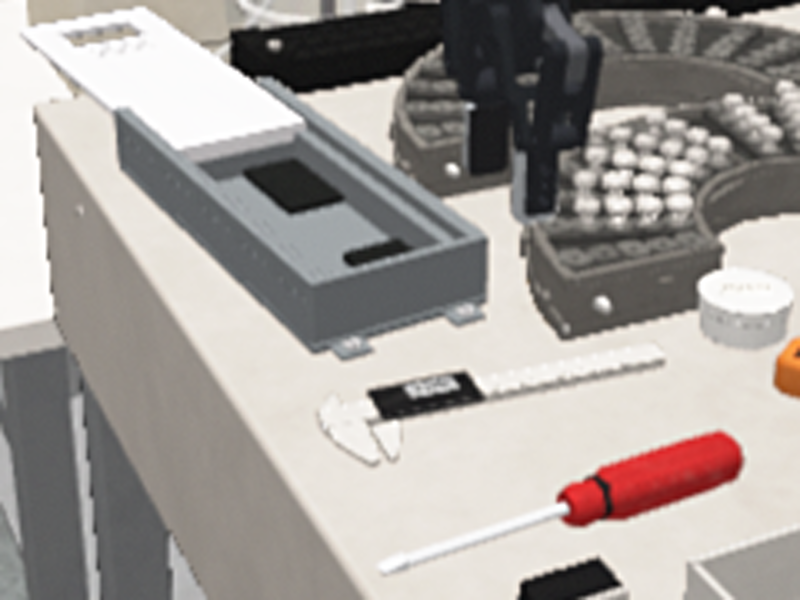

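View pics/dt.png

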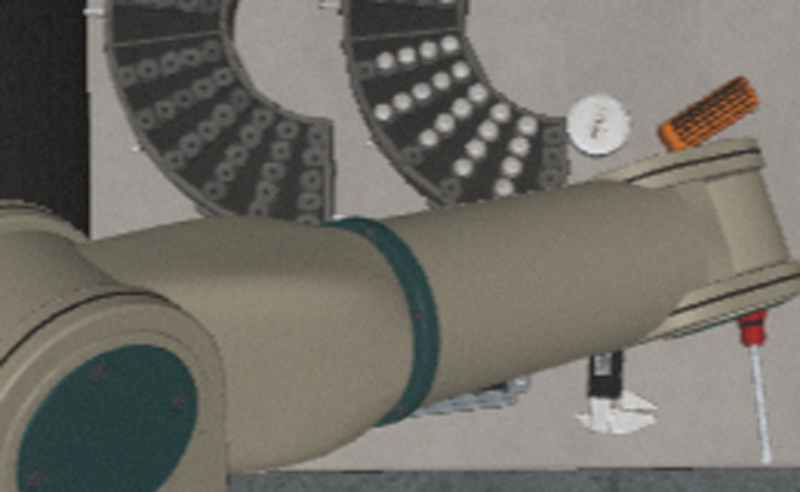

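```bash
python3 -m inch '[0.6,-0.25,3,-0.1,0,0,0, 0.6,-0.25,6,-0.1,0,0,0, 0.6,-0.25,8,-0.1,0,0,0, 0.6,-0.25,9,-0.1,0,0,0, 0.6,-0.25,9,-0.1,0,0,0, 0.6,-0.25,9,-0.1,0,0,0, 0.6,-0.25,9,-0.1,0,0,0]'
python3 - <<'E'
from h import *
st=ctrl.read_state();show(st); goto([501,-287.2,3],-93.4)
s=imaging.get_image("scene")
cv2.imwrite(f"pics/e.png",cv2.resize(s["img"][190:310,210:370],(800,600),interpolation=cv2.INTER_CUBIC)[:,:,::-1])
E
```

```text
clock: 10.05
eef_pos: [501.1, -289.8, 23.4]
tool_rot: [-1.57, 0.002, 3.081]
force: [-0.3, 0.6, 0.8]
width: 51.1
t 10.05 pos [ 501.08 -289.76   23.37] zhead -93.47 ydown [ 0.0017 -0.0012 -1.    ] F [-0.33  0.6   0.79] T [ 0.05  0.   -0.03] w 51.1 q7 -0.26
shift cm [ 0.03  2.04 -0.26] turn [-0.06 -0.07 -0.1 ]
```

View pics/e.png

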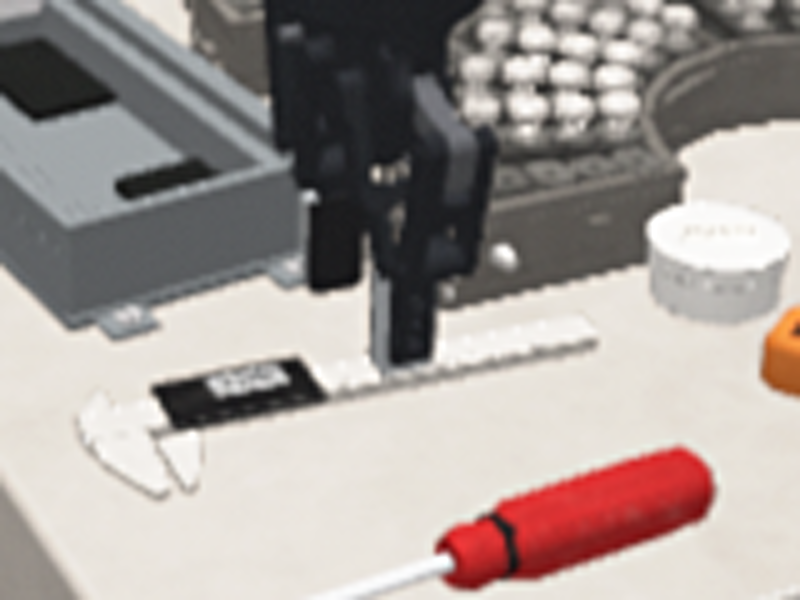

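```bash
python3 -m inch '[0.6,0,0.8,-0.2,0,0,0, 0.6,0,1.6,-0.2,0,0,0, 0.6,0,2.1,-0.2,0,0,0, 0.6,0,2.1,-0.2,0,0,0, 0.6,0,2.1,-0.2,0,0,0]'
python3 - <<'E'
from h import *
st=ctrl.read_state();show(st)
s=imaging.get_image("scene")
cv2.imwrite(f"pics/f.png",cv2.resize(s["img"][190:310,210:370],(800,600),interpolation=cv2.INTER_CUBIC)[:,:,::-1])
E
```

```text
clock: 10.6
eef_pos: [500.3, -287.3, 0.9]
tool_rot: [-1.571, -0.001, 3.081]
force: [-0.1, 0.5, 0.7]
width: 51.4
t 10.6 pos [ 500.25 -287.33    0.89] zhead -93.49 ydown [-5.e-04  1.e-04 -1.e+00] F [-0.1   0.47  0.69] T [-0.01 -0.03  0.06] w 51.4 q7 -0.24
```

View pics/f.png

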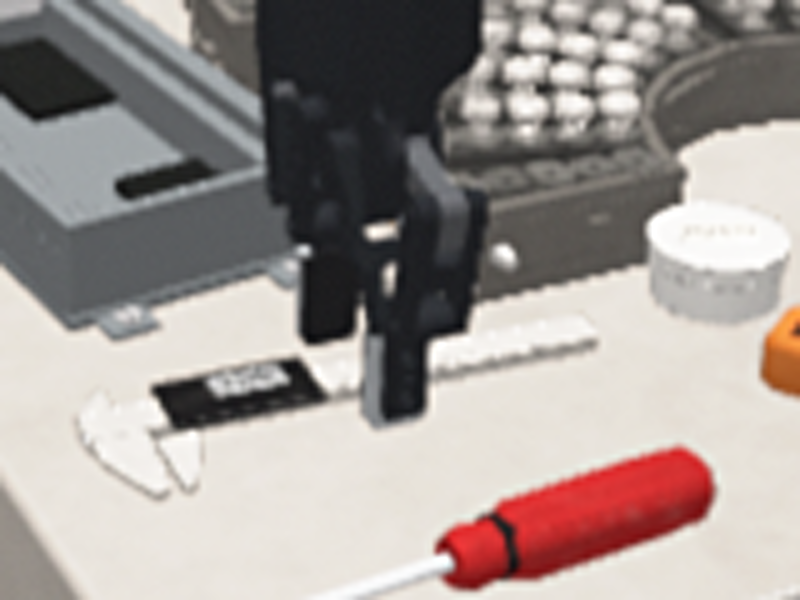

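```bash
python3 -m inch '[0.5,0,-0.15,0,0,0,0, 0.3,0,-0.15,0,0,0,0, 0.15,0,-0.15,0,0,0,0, 0,0,-0.15,0,0,0,0, 0,0,-0.15,0,0,0,0, 0,0,-0.15,0,0,0,0, 0,0,-0.15,0,0,0,0]'
python3 - <<'E'
from h import *
st=ctrl.read_state();show(st)
E
```

```text
clock: 11.35
eef_pos: [500.7, -287.4, 3.2]
tool_rot: [-1.571, 0.001, 3.081]
force: [-0.7, 0.0, 5.3]
width: 12.9
t 11.35 pos [ 500.7  -287.39    3.17] zhead -93.49 ydown [ 6.e-04 -1.e-04 -1.e+00] F [-0.72  0.03  5.26] T [ 0.12  0.11 -0.  ] w 12.9 q7 -0.24
```

```bash
python3 -m inch '[0,0,-0.1,0,0,0,0, 0,0,-0.1,0,0,0,0]'
python3 - <<'E'
from h import *
st=ctrl.read_state();show(st)
s=imaging.get_image("scene")
cv2.imwrite(f"pics/g.png",cv2.resize(s["img"][190:310,210:370],(800,600),interpolation=cv2.INTER_CUBIC)[:,:,::-1])
E
```

```text
clock: 11.55
eef_pos: [500.5, -287.0, 3.4]
tool_rot: [-1.571, -0.0, 3.081]
force: [0.5, -0.6, -1.7]
width: 13.0
t 11.55 pos [ 500.45 -286.97    3.41] zhead -93.46 ydown [-3.e-04  2.e-04 -1.e+00] F [ 0.53 -0.64 -1.73] T [ 0.01 -0.02  0.01] w 13.0 q7 -0.24
```

View pics/g.png

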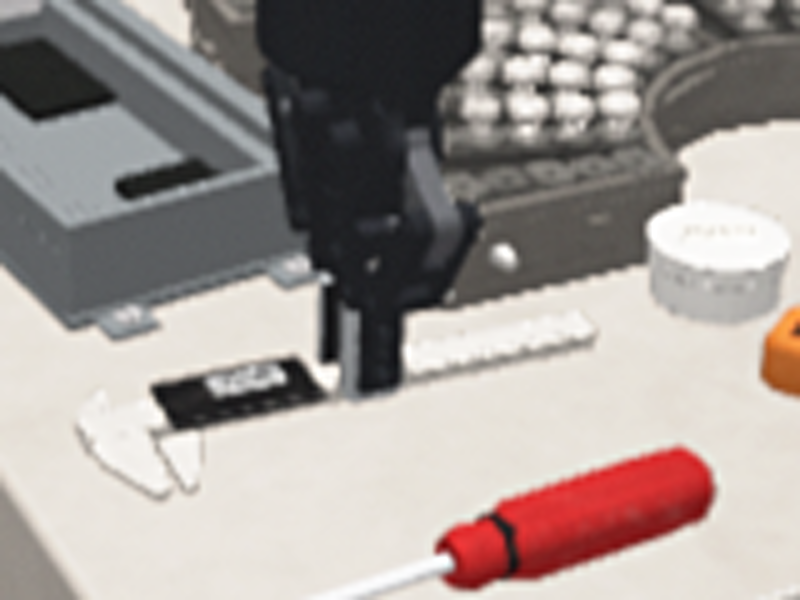

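```bash
python3 -m inch '[0,0,-0.5,0,0,0,0, 0,0,-1.5,0,0,0,0, 0,0,-3,0,0,0,0, 0,0,-6,0,0,0,0, 0,0,-9,0,0,0,0, 0,0,-9,0,0,0,0, 0,0,-9,0,0,0,0]'
python3 - <<'E'
from h import *
st=ctrl.read_state();show(st)
s=imaging.get_image("scene")
cv2.imwrite(f"pics/i.png",cv2.resize(s["img"][150:270,210:370],(800,600),interpolation=cv2.INTER_CUBIC)[:,:,::-1])
E
```

```text
clock: 12.3
eef_pos: [501.1, -287.2, 95.0]
tool_rot: [-1.57, 0.002, 3.081]
force: [0.1, 0.7, -1.4]
width: 13.0
t 12.3 pos [ 501.1  -287.25   94.96] zhead -93.46 ydown [ 2.e-03 -6.e-04 -1.e+00] F [ 0.08  0.7  -1.45] T [ 0.03 -0.03 -0.01] w 13.0 q7 -0.35
```

View pics/i.png

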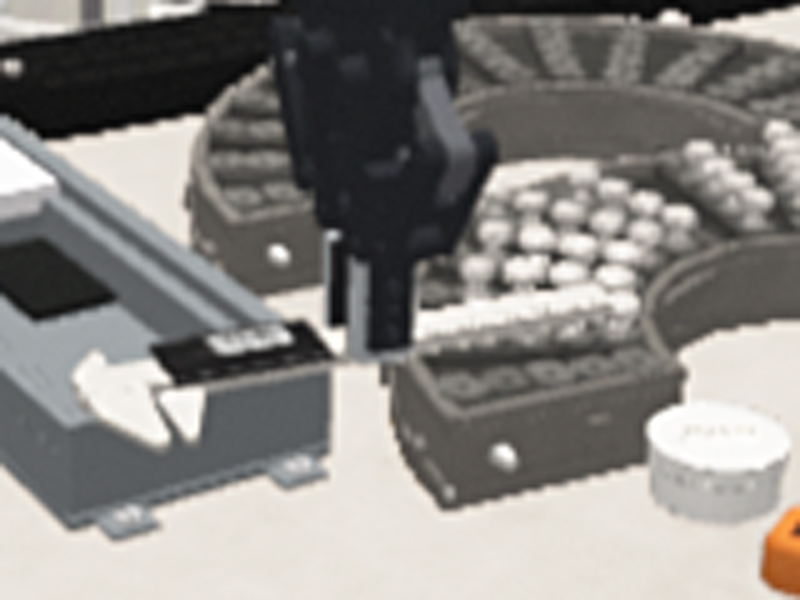

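```bash
cat > ov.py <<'E'
from h import *
import sys
def overlay(name,roi,K,gy=-8,tilt=0,dz=3.4):
    st=ctrl.read_state(); R=toolrot(st); d=imaging.get_image("scene" if "s_" in name else "top")
    z=R[:,2]; cx=-z; up=-R[:,1]; cy=np.cross(up,cx)   # cal x = -tool z
    o=st["eef_pos"]-up*dz-12*cx-gy*cy
    x0,y0,x1,y1=roi
    im=cv2.resize(d["img"][y0:y1,x0:x1],None,fx=K,fy=K,interpolation=cv2.INTER_CUBIC)[:,:,::-1].copy()
    def L(pts,c):
        P=[]
        for p in pts:
            u,v=proj(d,o+p[0]*cx+p[1]*cy+p[2]*up); P.append([(u-x0+.5)*K,(v-y0+.5)*K])
        cv2.polylines(im,[np.int32(P)],True,c,1)
    L([(4,-95,8),(20,-95,8),(20,95,8),(4,95,8)],(0,0,255))
    L([(-4,12,13),(24,12,13),(24,68,13),(-4,68,13)],(0,255,0))
    L([(-34,75,8),(4,75,8),(4,95,8),(-34,95,8)],(255,0,0))
    cv2.imwrite("pics/"+name+".png",im); show(st)
E
python3 - <<'E'
from ov import *
overlay("s_ov1",(210,185,350,250),5.7)
E
```

```text
t 12.35 pos [ 500.56 -286.66   93.92] zhead -93.46 ydown [ 3.e-04  7.e-04 -1.e+00] F [ 0.19 -0.25 -2.12] T [ 0.03 -0.01  0.09] w 13.4 q7 -0.35
```

View pics/s_ov1.png

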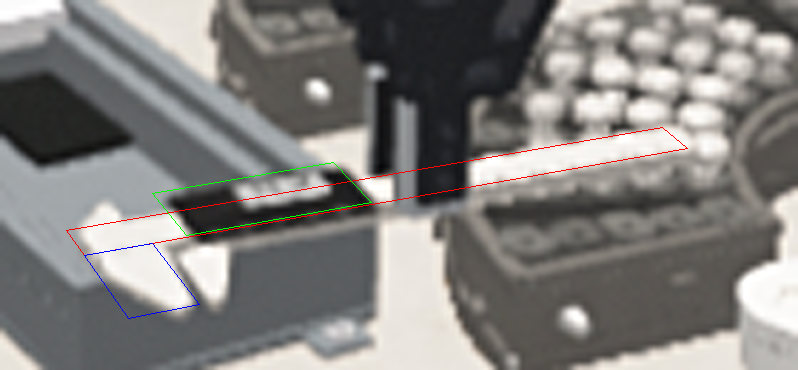

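Run:
```python
from h import *
goto([458.4,-92.7,100],5.83)
```

```text
shift cm [  5.35  -0.65 -19.09] turn [ 8.000e-02 -9.929e+01 -2.000e-02]
```

```bash
python3 -m inch '[0,0.2,-1,-1,0,-4,0, 0,0.6,-1,-3,0,-11,0, 0,1.2,-1,-5,0,-19,0, 0,1.7,-1,-7,0,-27,0, 0,2.3,-1,-9,0,-35,0, 0,2.9,-1,-11,0,-43,0, 0,3.5,-1,-13,0,-51,0, 0,4.1,-1,-15,0,-59,0, 0,4.7,-1,-17,0,-67,0, 0,5.1,-1,-18,0,-75,0, 0,5.3,-1,-18.7,0,-83,0, 0,5.35,-1,-19.1,0,-91,0]'
python3 - <<'E'
from h import *
show(); goto([458.4,-92.7,100],5.83)
E
```

```text
clock: 13.6
eef_pos: [457.6, -92.2, 102.9]
tool_rot: [-1.573, 0.001, -1.607]
force: [0.3, -0.3, -1.7]
width: 12.9
t 13.6 pos [457.59 -92.16 102.89] zhead -2.09 ydown [-2.5e-03  9.0e-04 -1.0e+00] F [ 0.3  -0.3  -1.69] T [-0.    0.02  0.02] w 12.9 q7 0.63
shift cm [0.05 0.29 0.08] turn [ 0.14 -7.92 -0.06]
```

```bash
python3 -m inch '[0,0,0.5,0,0,-4,0, 0,0,1,0.05,0,-7.5,0, 0,0,1.5,0.05,0,-7.9,0, 0,0,1.5,0.05,0,-7.9,0, 0,0,1.5,0.05,0,-7.9,0]'
python3 - <<'E'
from h import *
from ov import *
overlay("s_ov2",(180,170,310,260),6); overlay("t_ov2",(185,215,320,275),5.9); goto([458.4,-92.7,40],5.83)
E
```

```text
clock: 14.1
eef_pos: [458.8, -93.4, 88.3]
tool_rot: [-1.572, 0.0, -1.477]
force: [-0.5, -0.7, -1.4]
width: 12.9
t 14.1 pos [458.81 -93.45  88.29] zhead 5.35 ydown [-0.0011  0.     -1.    ] F [-0.53 -0.71 -1.41] T [0.02 0.01 0.04] w 12.9 q7 0.74
t 14.15 pos [459.01 -93.46  88.5 ] zhead 5.36 ydown [-6.e-04 -1.e-04 -1.e+00] F [ 0.92 -0.09 -0.99] T [ 0.04  0.01 -0.03] w 12.6 q7 0.74
shift cm [-0.08  4.86 -0.07] turn [ 0.02 -0.45  0.  ]
```

View pics/s_ov2.png

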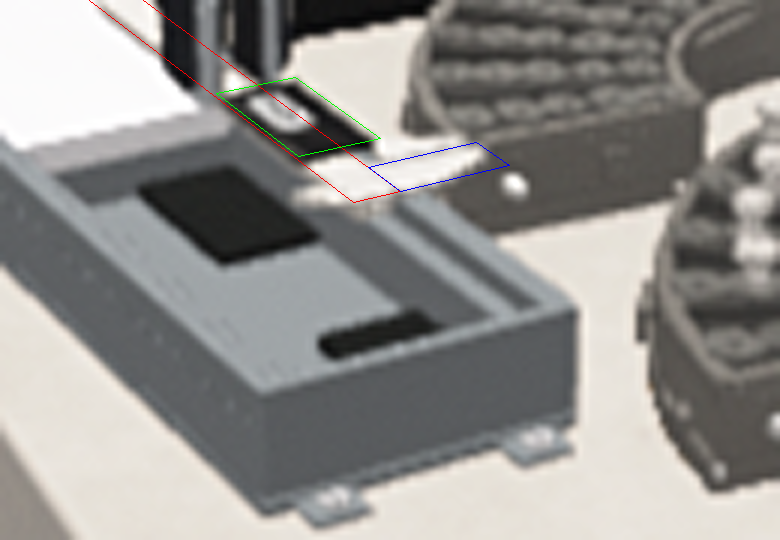

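View pics/t_ov2.png

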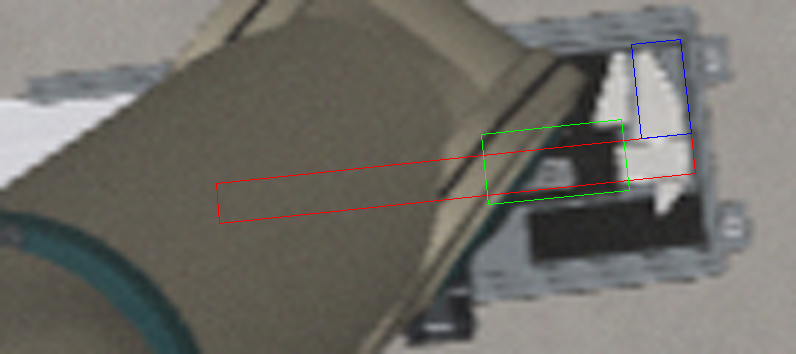

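Run:
```python
from ov import *
overlay("t_ov3",(265,215,315,255),15); overlay("s_ov3",(210,178,275,213),12)
```

```text
t 14.2 pos [459.16 -93.39  88.63] zhead 5.38 ydown [-3.e-04 -1.e-04 -1.e+00] F [ 0.54 -0.56 -1.49] T [ 0.01 -0.03  0.01] w 13.2 q7 0.74
t 14.25 pos [459.27 -93.38  88.72] zhead 5.39 ydown [ 1.e-04 -1.e-04 -1.e+00] F [-0.64 -0.33 -2.65] T [ 0.06 -0.   -0.01] w 12.8 q7 0.74
```

View pics/t_ov3.png

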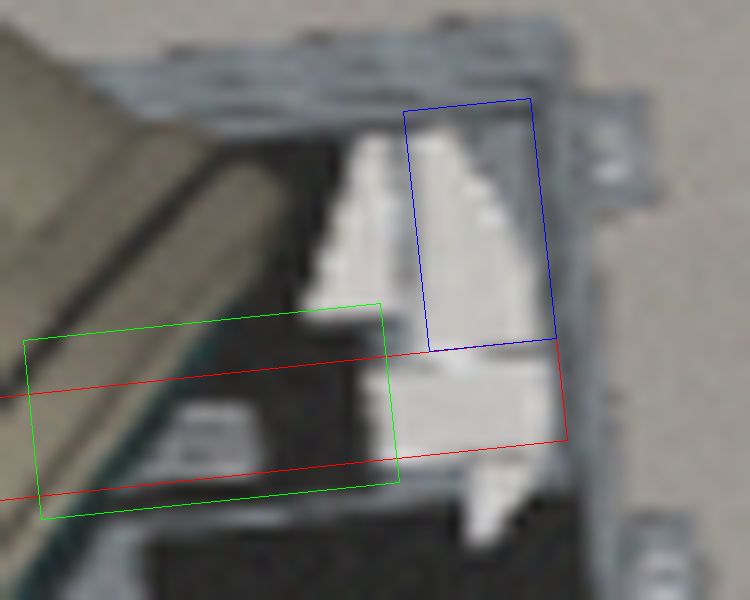

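View pics/s_ov3.png

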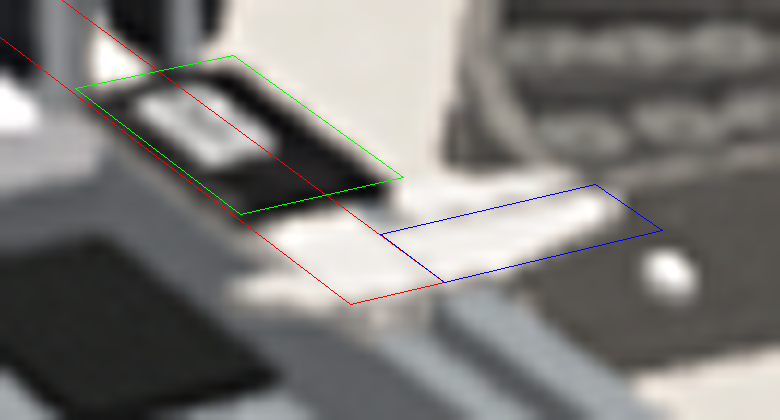

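```bash
python3 -m inch '[0,-0.07,1,-0.09,0,-0.4,0, 0,-0.07,3,-0.09,0,-0.4,0, 0,-0.07,5,-0.09,0,-0.4,0, 0,-0.07,6,-0.09,0,-0.4,0, 0,-0.07,6.5,-0.09,0,-0.4,0, 0,-0.07,6.5,-0.09,0,-0.4,0, 0,-0.07,6.5,-0.09,0,-0.4,0]'
python3 - <<'E'
from ov import *
overlay("s_ov4",(195,178,310,263),6.8); goto([458.4,-92.7,9.4],5.83)
E
```

```text
clock: 15.0
eef_pos: [458.5, -92.9, 24.0]
tool_rot: [-1.57, -0.0, -1.469]
force: [-0.3, -0.2, -1.2]
width: 12.8
t 15.0 pos [458.53 -92.89  24.  ] zhead 5.82 ydown [ 6.e-04 -2.e-04 -1.e+00] F [-0.3  -0.23 -1.21] T [0.03 0.04 0.04] w 12.8 q7 0.82
shift cm [-0.02  1.48 -0.03] turn [-0.06 -0.01  0.02]
```

View pics/s_ov4.png

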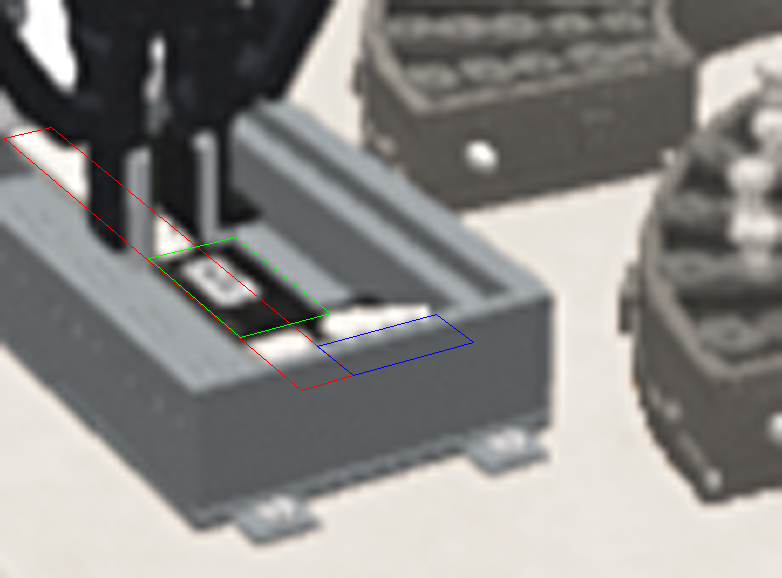

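```bash
python3 -m inch '[0,0,0.4,0,0,0,0, 0,0,0.8,0,0,0,0, 0,0,1.1,0,0,0,0, 0,0,1.2,0,0,0,0, 0,0,1.3,0,0,0,0, 0,0,1.3,0,0,0,0]'
python3 - <<'E'
from ov import *
show()
E
python3 -m inch '[0,0,0.1,0,0,0,0, 0,0,0.1,0,0,0,0, 0,0,0.1,0,0,0,0]'
python3 - <<'E'
from ov import *
show()
E
```

```text
clock: 15.65
eef_pos: [458.2, -92.7, 10.5]
tool_rot: [-1.571, 0.0, -1.469]
force: [-0.5, 0.6, -2.0]
width: 13.1
t 15.65 pos [458.15 -92.7   10.51] zhead 5.82 ydown [-3.e-04 -0.e+00 -1.e+00] F [-0.53  0.62 -2.02] T [ 0.02  0.04 -0.  ] w 13.1 q7 0.91
clock: 15.95
eef_pos: [458.3, -92.7, 9.7]
tool_rot: [-1.571, 0.0, -1.469]
force: [-0.1, -0.1, -2.9]
width: 13.0
t 15.95 pos [458.29 -92.7    9.68] zhead 5.82 ydown [ 1.e-04  0.e+00 -1.e+00] F [-0.15 -0.12 -2.89] T [0.02 0.   0.02] w 13.0 q7 0.92
```

```bash
python3 -m inch '[0,0,0.05,0,0,0,0, 0,0,0.1,0,0,0,0, 0,0,0.1,0,0,0,0]';python3 -m inch '[0,0,0.05,0,0,0,0, 0,0,0.05,0,0,0,0]'
```

```text
clock: 16.25
eef_pos: [458.3, -92.7, 9.1]
tool_rot: [-1.57, 0.0, -1.469]
force: [-0.9, 1.2, 4.7]
width: 12.9
clock: 16.45
eef_pos: [458.3, -92.7, 9.1]
tool_rot: [-1.57, 0.0, -1.469]
force: [-1.5, 0.3, 10.2]
width: 13.0
```

```bash
python3 -m inch '[0,0,-0.07,0,0,0,0, 0,0,-0.07,0,0,0,0, 0.05,0,-0.07,0,0,0,0, 0.2,0,-0.07,0,0,0,0, 0.33,0,-0.07,0,0,0,0, 0.33,0,-0.07,0,0,0,0, 0.33,0,-0.07,0,0,0,0]'
python3 - <<'E'
from ov import *
show()
E
```

```text
clock: 17.15
eef_pos: [458.2, -92.7, 8.7]
tool_rot: [-1.571, 0.0, -1.469]
force: [0.1, 0.5, 0.9]
width: 28.0
t 17.15 pos [458.21 -92.75   8.72] zhead 5.82 ydown [-2.e-04 -0.e+00 -1.e+00] F [0.09 0.52 0.92] T [0.01 0.02 0.06] w 28.0 q7 0.94
```

```bash
python3 -m inch '[0.33,0,-0.5,0,0,0,0, 0.33,0,-1.5,0,0,0,0, 0.33,0,-3,0,0,0,0, 0.33,0,-6,0,0,0,0, 0.33,0,-10,0,0,0,0, 0.33,0,-12,0,0,0,0]'
python3 - <<'E'
from ov import *
show(); goto([432.9,236.4,110],5.83)
E
```

```text
clock: 17.75
eef_pos: [459.0, -93.1, 132.0]
tool_rot: [-1.568, -0.001, -1.47]
force: [0.6, 0.7, -1.1]
width: 28.0
t 17.75 pos [459.05 -93.08 132.03] zhead 5.79 ydown [ 3.3e-03 -5.0e-04 -1.0e+00] F [ 0.62  0.68 -1.1 ] T [-0.01 -0.04  0.02] w 28.0 q7 0.8
shift cm [-33.05   2.18   0.72] turn [-0.18 -0.04  0.05]
```

```bash
python3 -m inch '[0,-3,0,0,0,0,0, 0,-7,0,0,0,0,0, 0,-12,0,0.2,0,0,0, 0,-16,0,0.4,0,0,0, 0,-20,0,0.6,0,0,0, 0,-24,0,0.7,0,0,0, 0,-28,1,0.7,0,0,0, 0,-31,2,0.7,0,0,0, 0,-33,2.2,0.7,0,0,0, 0,-33,2.2,0.7,0,0,0, 0,-33,2.2,0.7,0,0,0]'
python3 - <<'E'
from ov import *
show(); goto([432.9,236.4,60],5.83)
d=imaging.get_image("top"); cv2.imwrite("pics/k_t.png",cv2.resize(d["img"][190:280,120:330],(798,342),interpolation=cv2.INTER_CUBIC)[:,:,::-1])
d=imaging.get_image("scene"); cv2.imwrite("pics/k_s.png",cv2.resize(d["img"][130:260,130:300],(785,600),interpolation=cv2.INTER_CUBIC)[:,:,::-1])
E
```

```text
clock: 18.85
eef_pos: [431.7, 235.9, 107.4]
tool_rot: [-1.57, -0.0, -1.469]
force: [-0.4, -0.4, -0.1]
width: -0.1
t 18.85 pos [431.71 235.89 107.44] zhead 5.85 ydown [ 5.e-04 -3.e-04 -1.e+00] F [-0.44 -0.42 -0.1 ] T [-0.02 -0.04  0.02] w -0.1 q7 0.2
shift cm [-0.04  4.74  0.12] turn [-0.03  0.02  0.02]
```

View pics/k_t.png

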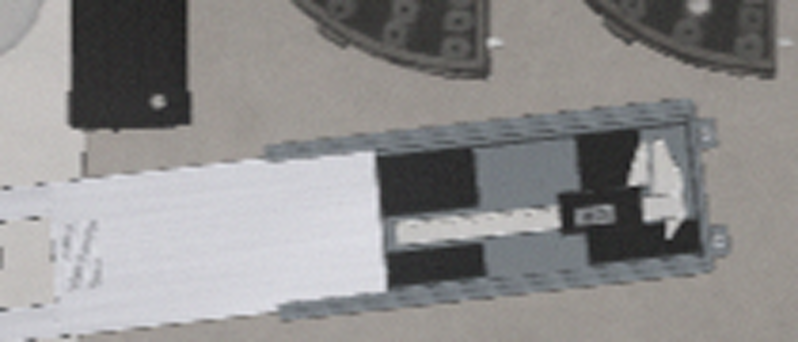

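View pics/k_s.png

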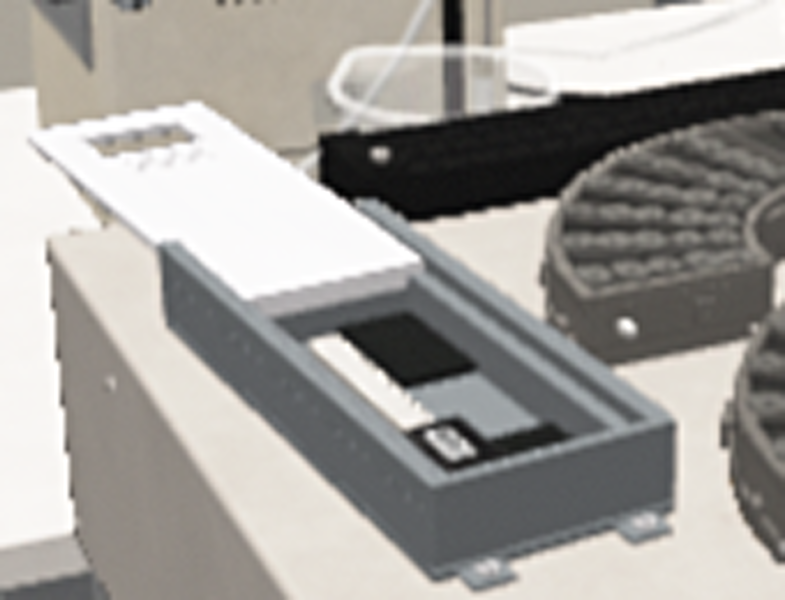

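```bash
python3 -m inch '[0,0,3,0.1,0,0,0, 0,0,5,0.1,0,0,0, 0,0,7,0.1,0,0,0, 0,0,8.1,0.1,0,0,0, 0,0,8.1,0.1,0,0,0, 0,0,8.1,0.1,0,0,0]'
python3 - <<'E'
from ov import *
show()
d=imaging.get_image("scene"); cv2.imwrite("pics/l_s.png",cv2.resize(d["img"][110:200,110:230],(800,600),interpolation=cv2.INTER_CUBIC)[:,:,::-1])
E
```

```text
clock: 19.55
eef_pos: [433.3, 235.7, 26.4]
tool_rot: [-1.57, -0.0, -1.471]
force: [0.2, 0.2, -0.3]
width: -0.1
t 19.55 pos [433.27 235.73  26.4 ] zhead 5.75 ydown [ 5.e-04  0.e+00 -1.e+00] F [ 0.2   0.24 -0.34] T [ 0.01 -0.01  0.03] w -0.1 q7 0.31
```

View pics/l_s.png

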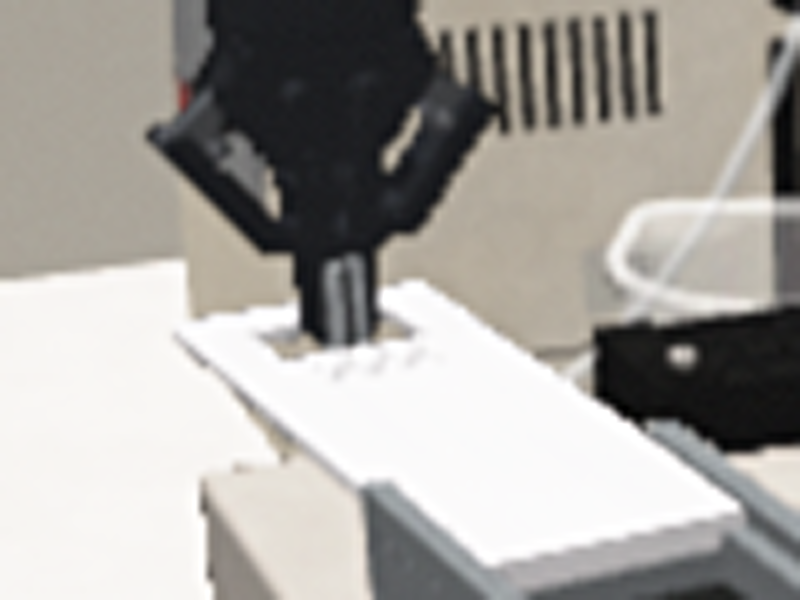

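```bash
python3 -m inch '[0,0.4,0,0,0,0,0, 0,0.9,0,0,0,0,0, 0,1.5,0,0,0,0,0, 0,2.5,0,0,0,0,0, 0,4,0,0,0,0,0, 0,5.5,-0.1,0,0,0,0, 0,7,-0.2,0,0,0,0, 0,8.5,-0.2,0,0,0,0, 0,10,-0.3,0,0,0,0, 0,11.5,-0.4,0,0,0,0, 0,12.5,-0.5,0,0,0,0, 0,13,-0.6,0,0,0,0]'
python3 - <<'E'
from ov import *
st=ctrl.read_state();show(st); v=st["eef_pos"][:2]-[463.76,-65.98]; print(v@[-.1016,.9948],v@[-.9948,-.1016])
d=imaging.get_image("scene"); cv2.imwrite("pics/m_s.png",cv2.resize(d["img"][130:260,130:300],(785,600),interpolation=cv2.INTER_CUBIC)[:,:,::-1])
E
```

```text
clock: 20.8
eef_pos: [445.8, 106.1, 32.0]
tool_rot: [-1.571, 0.0, -1.471]
force: [0.2, 2.0, -1.4]
width: -0.1
t 20.8 pos [445.83 106.07  32.02] zhead 5.74 ydown [-4.e-04  1.e-04 -1.e+00] F [ 0.17  1.99 -1.37] T [ 0.55  0.06 -0.01] w -0.1 q7 0.56
172.97263809644988 0.3538869243549798
```

View pics/m_s.png

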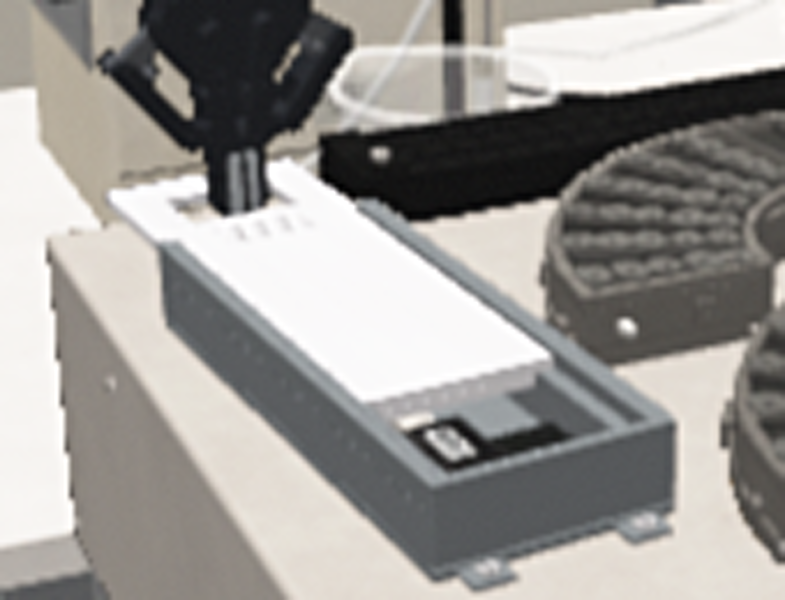

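```bash
python3 -m inch '[0,0.8,-0.1,0,0,0,0, 0,2,-0.1,0,0,0,0, 0,3.3,-0.1,0,0,0,0, 0,4.5,-0.1,0,0,0,0, 0,5.5,-0.1,0,0,0,0, 0,6.3,-0.1,0,0,0,0, 0,6.9,-0.1,0,0,0,0, 0,7.2,-0.1,0,0,0,0, 0,7.2,-0.1,0,0,0,0]'
python3 - <<'E'
from ov import *
st=ctrl.read_state();show(st); v=st["eef_pos"][:2]-[463.76,-65.98]; print(v@[-.1016,.9948],v@[-.9948,-.1016])
E
```

```text
clock: 21.75
eef_pos: [453.5, 34.6, 32.9]
tool_rot: [-1.57, -0.001, -1.47]
force: [-0.2, 0.3, 1.0]
width: -0.3
t 21.75 pos [453.46  34.64  32.91] zhead 5.78 ydown [ 6.e-04 -7.e-04 -1.e+00] F [-0.19  0.27  0.97] T [ 0.02 -0.02 -0.04] w -0.3 q7 0.69
101.14282635984486 0.01926259106925313
```

```bash
python3 -m inch '[0,0.2,0,0,0,0,0, 0,0.4,0,0,0,0,0, 0,0.6,0,0,0,0,0, 0,0.75,0,0,0,0,0, 0,0.85,0,0,0,0,0, 0,0.85,0,0,0,0,0]'
python3 - <<'E'
from ov import *
st=ctrl.read_state();show(st); v=st["eef_pos"][:2]-[463.76,-65.98]; print(v@[-.1016,.9948],v@[-.9948,-.1016])
d=imaging.get_image("scene"); cv2.imwrite("pics/n_s.png",cv2.resize(d["img"][130:260,130:300],(785,600),interpolation=cv2.INTER_CUBIC)[:,:,::-1])
E
```

```text
clock: 22.35
eef_pos: [454.2, 26.9, 33.1]
tool_rot: [-1.57, 0.0, -1.469]
force: [-1.4, 2.8, 4.5]
width: -0.2
t 22.35 pos [454.23  26.93  33.11] zhead 5.82 ydown [ 4.e-04  2.e-04 -1.e+00] F [-1.44  2.77  4.49] T [0.48 0.12 0.02] w -0.2 q7 0.71
93.39756455272773 0.04350127279752698
```

View pics/n_s.png

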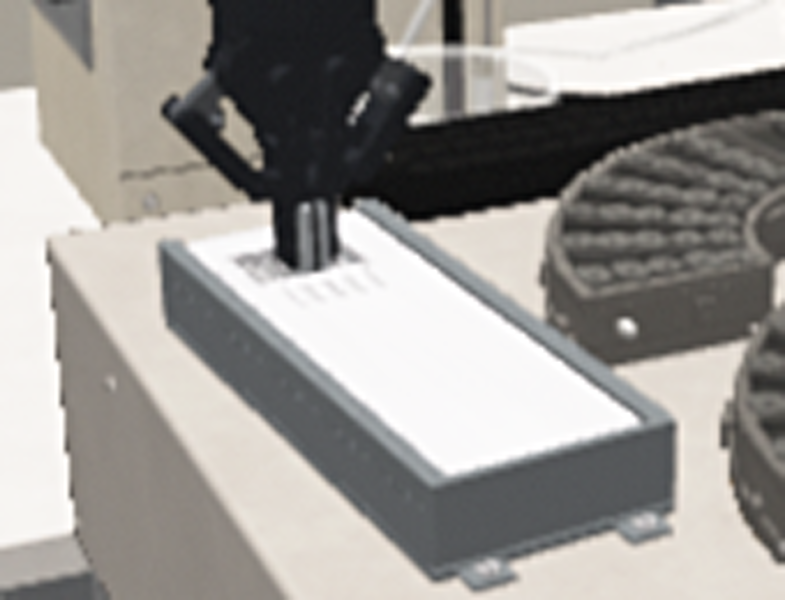

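```bash
python3 -m inch '[0,0.1,0,0,0,0,0, 0,0.2,0,0,0,0,0, 0,0.2,0,0,0,0,0]'
python3 - <<'E'
from ov import *
st=ctrl.read_state();show(st); v=st["eef_pos"][:2]-[463.76,-65.98]; print(v@[-.1016,.9948],v@[-.9948,-.1016])
E
```

```text
clock: 22.7
eef_pos: [454.5, 24.9, 33.0]
tool_rot: [-1.57, -0.0, -1.469]
force: [-0.9, 3.1, 5.3]
width: 0.3
t 22.7 pos [454.48  24.89  32.97] zhead 5.82 ydown [ 4.e-04  0.e+00 -1.e+00] F [-0.89  3.12  5.29] T [0.57 0.05 0.04] w 0.3 q7 0.71
91.34420300604909 -0.005362707522384767
```

```bash
python3 -m inch '[0,0.1,0,0,0,0,0, 0,0.15,0,0,0,0,0, 0,0.15,0,0,0,0,0]'
python3 - <<'E'
from ov import *
st=ctrl.read_state();show(st); v=st["eef_pos"][:2]-[463.76,-65.98]; print(v@[-.1016,.9948],v@[-.9948,-.1016])
E
```

```text
clock: 23.0
eef_pos: [454.5, 24.5, 32.9]
tool_rot: [-1.571, 0.002, -1.468]
force: [0.8, 5.2, 6.1]
width: 0.3
t 23.0 pos [454.46  24.55  32.91] zhead 5.88 ydown [-3.0e-04  1.6e-03 -1.0e+00] F [0.8  5.22 6.09] T [ 1.06  0.03 -0.02] w 0.3 q7 0.71
91.0012124006204 0.049397205460151916
```

```bash
python3 -m inch '[0,-0.2,0,0,0,0,0, 0,-0.4,-0.3,0,0,0,0, 0,-0.4,-1.5,0,0,0,0, 0,-0.4,-4,0,0,0,0, 0,-0.4,-8,0,0,0,0, 0,-4,-11,0,0,0,0, 0,-9,-12,0,0,0,0, 0,-14,-12,0,0,0,0, 0,-19,-12,0,0,0,0, 0,-24,-12,0,0,0,0, 0,-27,-12,0,0,0,0, 0,-27,-12,0,0,0,0]'
python3 - <<'E'
from ov import *
show()
d=imaging.get_image("top"); cv2.imwrite("pics/p_t.png",cv2.resize(d["img"][140:290,170:410],(800,500),interpolation=cv2.INTER_CUBIC)[:,:,::-1])
d=imaging.get_image("scene"); cv2.imwrite("pics/p_s.png",cv2.resize(d["img"][160:270,150:300],(800,586),interpolation=cv2.INTER_CUBIC)[:,:,::-1])
E
sed -i 's/^# caliper beam/raise SystemExit/' m1.py; python3 m1.py
```

```text
clock: 24.2
eef_pos: [425.5, 297.5, 152.0]
tool_rot: [-1.571, 0.001, -1.461]
force: [0.3, -0.2, -0.5]
width: -0.1
t 24.2 pos [425.47 297.48 152.03] zhead 6.32 ydown [-5.0e-04  1.2e-03 -1.0e+00] F [ 0.33 -0.23 -0.46] T [-0.02  0.01 -0.  ] w -0.1 q7 0.02
top cover 185 [463.5 -61.6] [ 91.3 275.4] 5.86
top cover 200 [463.5 -61.9] [ 90.4 273.4] 5.86
scene cover 185 [439.5 -51.7] [174.3 420.6] 0.09
scene cover 200 [439.9 -75. ] [173.  373.5] 0.07
top win [452.6  33.7] [58.5 42.3] 6.02
scene win [413.4   9.3] [47.3 20.3] 73.29
```

View pics/p_t.png

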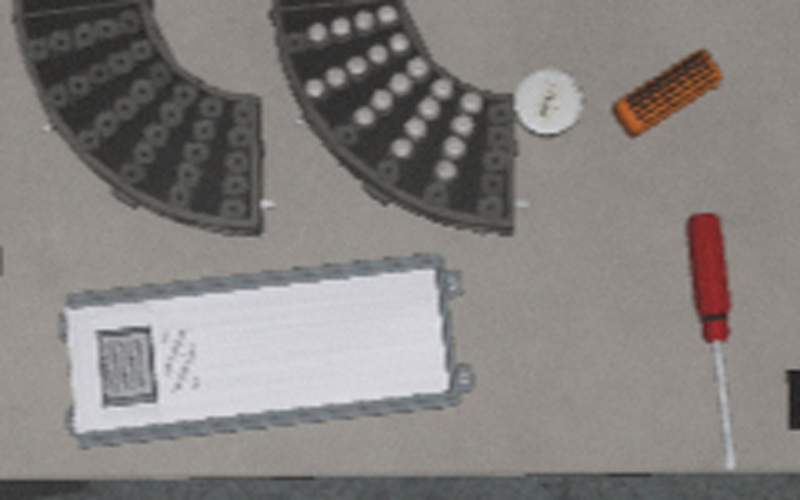

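View pics/p_s.png

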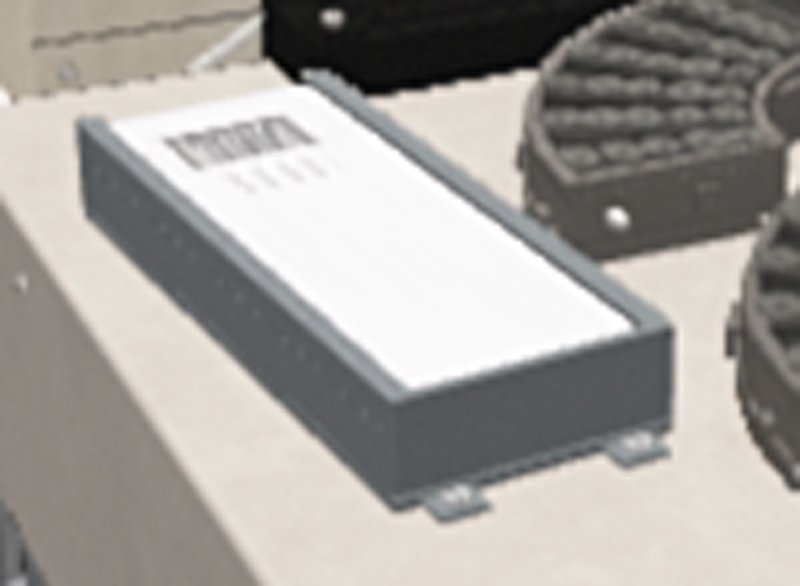

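```bash
python3 -m inch '[0,0,0,0,0,0,0, 0,0,0,0,0,0,0, 0,0,0,0,0,0,0, 0,0,0,0,0,0,0]'; python3 -c "
from cell import finish_job
print(finish_job())"
```

```text
clock: 24.8
eef_pos: [427.2, 291.7, 152.9]
tool_rot: [-1.571, 0.0, -1.47]
force: [-0.5, -0.1, -0.5]
width: -0.2
the job is handed in; nothing more can be done
None
```

The caliper is in its case with the cover shut, and the job was handed in at about 24.8 s of the 72 s allowed.

- **Opening:** I pressed the catch about 7.5 mm down at roughly 7 N. With it held down, I slid the cover back until it met its hard stop; the push there read about 10 N.
- **Stowing:** I gripped the caliper by the bare beam, turned it and lowered it into its recess. It was set down at about 10 N before I let go. The pictures show the beam in its channel and the jaws in the pocket at the end far from the catch.
- **Closing:** I slid the cover against the end wall; it stopped about 1 mm past shut.

**Last checks:**
- **Cover:** in the top view it lies within about 1 mm of where it started.
- **Catch:** the pad fills the opening as it did at first, and its spring force was felt on the finger as the cover shut. No camera can measure the catch's height directly, so that it is fully up is judged from this.
- **Bystanders:** the screwdriver, tin and hex keys look undisturbed in the last top view, by eye only.
- **Disagreements:** the scene camera read 2 to 3 mm off the top camera and the arm, so I worked from the top view. The gripper showed 13 mm on the 16 mm beam, but the pictures and the measured weight showed the caliper firmly held.

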